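Slide a coin cell into its test detent and hold the test button

ROBOT

A 6-joint arm with a two-finger parallel gripper is mounted at the origin on the work surface. World frame = base frame: x ahead of the robot, y to its left, z up, the work surface at z = 0. Lengths are in mm, angles in rad, forces in N, time in s.
With the tool pointing down it reaches from about 300 to 775 mm from the base axis. Payload 14.6 kg.
Tool frame: the origin (TCP) lies on the centre line of the jaws, within the pads' length; the fingertips stand 19 mm ahead of it and the grasp point (between the pads) is the TCP (bot.tip_reach is the distance from the TCP to the fingertips, in mm); z points along the fingers, y is the line along which they close (so a half turn about z gives the same grasp; the last joint's range is limited). The gripper opens to 85 mm and grips with 20 to 120 N. Pads are 22 mm wide; open, the fingers measure 114 mm over their backs; the gripper's body (76 mm by 85 mm) begins 54 mm behind the grasp point. The pads swing forward as they close: fully open they stand 13 mm farther back than shut.
Start: joints at [1.265, 0.3, 1.521, -0, 1.321, -0.067], TCP at [130.093, 534.383, 250.281] pointing down, gripper open.
Joint ranges: [-3.03, 3.03], [-0.79, 2.21], [0.23, 2.52], [-1.04, 4.18], [0, 3.07], [-2.55, 2.55]. Speed limits (rad/s): [2.22, 2.22, 2.57, 3.14, 3.14, 3.14].

INTERFACE

Orientations are given as a unit quaternion [w, x, y, z].
In Python, from rig import bot gives the robot as it stands. Calls block until the motion is done:
- bot.move_to(position, orientation): joint-space move of the TCP to a pose.
- bot.servo_line(position, attitude=None, speed=150, until_force=None): straight line of the TCP; attitude=None keeps the orientation; speed is the mean speed in mm/s. With until_force (N) it stops when the force on the tool has changed by that much, and returns True; else False.
- bot.move_joints(angles): joint-space move.
- bot.move_gripper(opening, grip_force=None): finger opening in mm; grip_force is the grip in N (None keeps the last); returns when the fingers have stopped.
- bot.dwell(seconds).
- bot.ik(position, orientation): joint angles nearest the present ones, or None.
- bot.read_state(): the state.
- bot.read_camera(name): name is "scene" or "top" or "wrist"; returns a dict with "image" (400x640x3 uint8, blue, green, red), "depth" (400x640 float32, mm along the optical axis (not along the pixel's ray), 0 where there is no reading), "fovy" (degrees; the focal length in pixels is half the picture's height over the tangent of half this angle, whatever the lens; pixels are square), "cx", "cy" (the principal point, pixels), "eye" and "attitude" of the camera in the world; the wrist camera has in their place "mount" (4x4, takes a point from camera to tool coordinates, whose origin is the TCP and whose axes are the flange's). Camera axes: x right, y down, z forward; pixel columns grow to the right and rows downward; lengths in mm; the calibration is good to about 2 mm. A picture is of the moment at which its call begins: read the wrist's pose just before it.
A pose or a line that the arm cannot do raises bot.MotionError and nothing moves.
- bot.finish_job(): hands the job in; it is judged then, once.
The state is a dict: "clock": time; "joint_positions": joint angles; "qvel": joint speeds; "effort": joint torques, N m; "ee_pos": TCP position; "tool_rot": TCP orientation; "ft_force": force on the tool from outside, world axes, zero at the start; "moment": the same for the moment, N m; "grip_width": finger opening in mm; "grip_force": force on a finger pad.
Only numpy, scipy, OpenCV 4.12 (cv2) and the standard library are available. Lean on these libraries where they do the work, as an engineer would, in place of code of your own. Each camera call takes 0.05 s, during which the arm holds its last target. There are 200 camera calls.

TASK

Test the coin cell that lies in the cell tester's black sledge: with the fingertips, push the sledge by its upright tab along the rail until it drops into the detent under the test head and rests there by itself, cell still in its pocket. Then press the round button on top of the head fully down and finish while still holding it down. Only push and press: do not pinch the tab or lift the cell, and leave the other things on the counter where they are.

Things in the scene. Friction and masses are not known exactly. Their poses are not given: they have to be found in the camera images.
- tester: the cell tester, fixed to the counter (all lengths here in mm): grey base plate 130 (x) x 300 (y) x 12 high. Origin: centre of its underside. Its own y axis runs along the rail, -x is the front (the sledge's tab is on that side), z up. End stops 25 high close the rail at y = -144 and +144. The aluminium test head stands at y = 0.
- head (a point): centre of the flat top of the test head, 66 above the counter, at x = +27, y = 0 in the tester's frame. A column at the back edge (x 45 to 62) carries this arm, 32 wide along y, which reaches forward over the rail to x = -8; its underside is 44 above the counter
- sledge: the black sledge that slides along the rail, straight along the tester's y axis; origin: its middle, at counter level, on the tester's x = 0. Its y in the tester's frame starts between +40 and +80, so it is pushed towards the tester's -y; 0 is in the detent, under the test head. Sliding friction about 0.5 to 1 N. It can run on past the detent by 70 or more, and can be pushed back.
- detent (a point): the middle of the detent, on the base plate 12 above the counter, at x = -10, y = 0 in the tester's frame. From sledge y = 13 a hump resists with 5 to 7 N more, which falls away at its crest at y = 6.7; a few mm beyond, the sledge has snapped on by itself into the detent (play 0.5). A like hump guards the far side (crest at -6.7)
- tab_top (a point): middle of the top edge of the sledge's upright thumb tab, 60 above the counter, at x = -45 in the tester's frame, at the sledge's y. The black tab is 28 wide (x), 12 thick (y) and 35 high, standing on the sledge plate, whose top is 25 above the counter; the plate is 92 (x -60 to 32) x 52 (y).
- tab_left: the half (6 thick) of the tab on the tester's +y side, with the face to be pushed; origin: centre of its underside, 25 above the counter. The two halves are rigidly one tab.
- tab_right: the half (6 thick) of the tab on the tester's -y side; origin: centre of its underside, 25 above the counter
- pocket (a point): centre of the floor of the sledge's round cell pocket (inner dia 26.6, rim 5 high), 25 above the counter, at x = +8 in the tester's frame, at the sledge's y
- cell: the loose coin cell lying in the pocket: silver disc 24.5 dia x 7.7 high, 10 g; origin: centre of its underside
- button_top (a point): centre of the top of the round steel test button (24 dia) on top of the test head, at x = +8, y = 0 in the tester's frame; 78 above the counter when up, 12 above the head; goes straight down
- button (a joint): how far the button is pressed, in m: 0 up, 0.008 fully down against its stop. Spring: about 1.2 N to start, 8 N fully down including the contact pin; springs back when released.
- foot: sprung brass contact pin, 6 dia, hanging below the head from the button; its tip is 37 above the counter when the button is up; origin: on the same axis, 37 below the tip. With the cell below, it touches the cell after 4.5 mm of button travel, and then springs back into the button by the rest
- spare_a: a loose spare coin cell, silver disc 24.5 dia x 7.7, lying on the counter in front of the tester (bystander); origin: centre of its underside
- spare_b: a loose smaller coin cell, silver disc 20 dia x 6, lying on the counter in front of the tester (bystander); origin: centre of its underside
- caseback: chrome watch caseback, disc 38 dia x 4.5, on the counter (bystander); origin: centre of its underside
- cradle: grey plastic watch cradle 70 x 60 x 28 high, beside the right end of the tester (bystander); origin: centre of its underside
- opener: steel caseback opener with black handle, 142 long, 16 thick, lying behind the tester (bystander); origin: on its underside, 9 from mid-length towards the head
- tweezer_stand: small brass tweezer stand 48 dia with tweezers, 105 high, behind the left end of the tester (bystander); origin: centre of its underside
- bulb_box: small cardboard bulb box 40 x 40 x 55 high, behind the right end of the tester (bystander); origin: centre of its underside
Things that resemble listed ones, but are neither listed nor needed, are in the scene too. Leave any purple look-alike of the cell alone.

How it is judged:
By the outcome, as a careful person would: the job done as asked, in the order asked, and still so for the second after the job is handed in, while the arm keeps its last pose, push and grip.
It also fails if it takes over 54 s, if anything falls off the work surface, if the arm or the gripper's body presses on something with over 40 N, if the wrist force passes 120 N, or if a joint passes its speed limit or range.

## Working session

There is one attempt and no reset: what is moved stays moved. The work goes in short steps, each a Python script; the robot and the scene stay as the last script left them, time stands still between calls to the robot, and variables do not carry over. Pictures are saved under pics/ and viewed, at most 10 in all, crops included, and the job is handed in when it is done.

```bash
ls; mkdir -p pics; cat > h.py <<'E'
from rig import bot
import numpy as np, cv2
from scipy.spatial.transform import Rotation as R
def rot(q): return R.from_quat([q[1],q[2],q[3],q[0]]).as_matrix()
def world(c,u,v,d=None,z=None):
    f=200/np.tan(np.radians(c["fovy"])/2)
    ray=np.array([(u-c["cx"])/f,(v-c["cy"])/f,1.])
    A=np.array(c["attitude"]); M=A if A.shape==(3,3) else rot(A)
    e=np.array(c["eye"]); w=M@ray
    return e+w*((z-e[2])/w[2] if z is not None else d)
E
python3 - <<'E'
from h import *
import pickle
for n in("top","scene"):
    c=bot.read_camera(n); pickle.dump(c,open(n+".pkl","wb")); cv2.imwrite(f"pics/{n}.png",c["image"])
    print({k:v for k,v in c.items() if k not in("image","depth")})
print(bot.read_state(), bot.tip_reach)
E
```

```text
pics
{'fovy': 44.30407059602846, 'cx': 324.3867842425627, 'cy': 198.10475337818195, 'eye': array([522.91608547,  19.90115491, 945.40201516]), 'attitude': array([-0.0154432 ,  0.71237336, -0.70034248,  0.04249831])}
{'fovy': 52.27889868921839, 'cx': 317.461828543598, 'cy': 200.73506671479254, 'eye': array([1114.56594137, -382.07008011,  731.82764125]), 'attitude': array([-0.34864332,  0.82808069,  0.40854332, -0.16069399])}
{'clock': 0.1, 'joint_positions': array([ 1.26542683e+00,  3.00441219e-01,  1.52153119e+00,  1.69701672e-05,
        1.32073604e+00, -6.65667572e-02]), 'qvel': array([ 0.00127173, -0.0023765 , -0.00189915, -0.00027349,  0.00056063,
        0.00019053]), 'effort': array([ 3.17778768e-04, -5.44382322e+01, -3.62365901e+01, -6.52568269e-05,
        2.99915475e-03, -7.86439909e-05]), 'ee_pos': array([130.01755369, 534.20414834, 249.75880625]), 'tool_rot': array([-1.11233268e-04,  1.19119931e-01,  9.92879716e-01, -5.46762638e-04]), 'ft_force': array([ 0.0293102 , -0.17554919,  0.42775751]), 'moment': array([ 0.00665202, -0.05165184, -0.04015223]), 'grip_force': 0.0, 'grip_width': 85.37905471976312} 19.0
```

View pics/top.png

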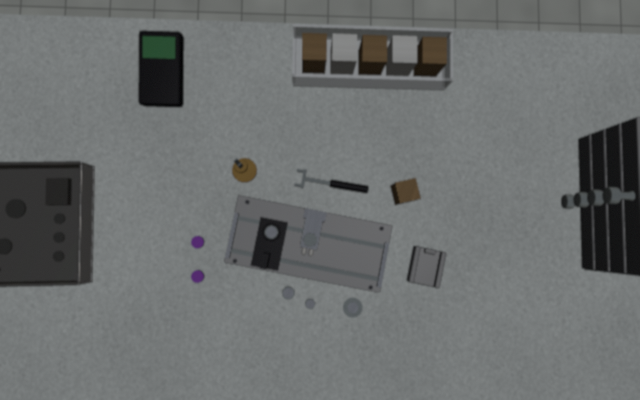

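View pics/scene.png

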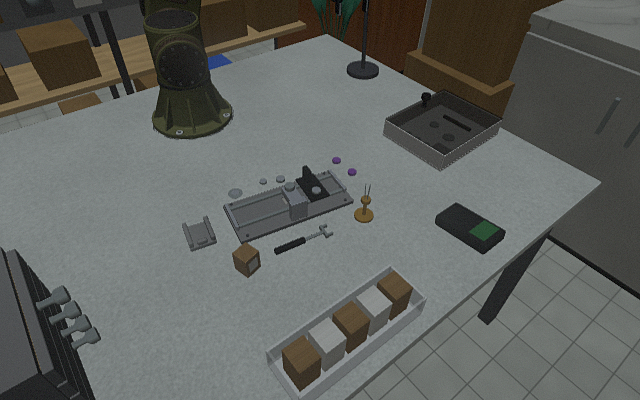

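Top view: the tester spans about (228..392, 195..292). The black sledge is at (268,243) with the silver cell at (271,232), and the head and button are at (312,235). 

Cell candidates:
- silver disc in the sledge pocket (271,232): this is the one
- spares at (288,293) and (310,303)
- caseback (353,308)
- purple look-alikes at (198,242) and (198,276)

Close crop to check the choice.

```bash
python3 - <<'E'
import pickle,cv2
c=pickle.load(open("top.pkl","rb"))
i=c["image"][185:305,220:400]
cv2.imwrite("pics/crop1.png",cv2.convertScaleAbs(cv2.resize(i,None,fx=4.4,fy=4.4,interpolation=cv2.INTER_CUBIC),alpha=1.7))
E
```

```text
(no output)
```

View pics/crop1.png

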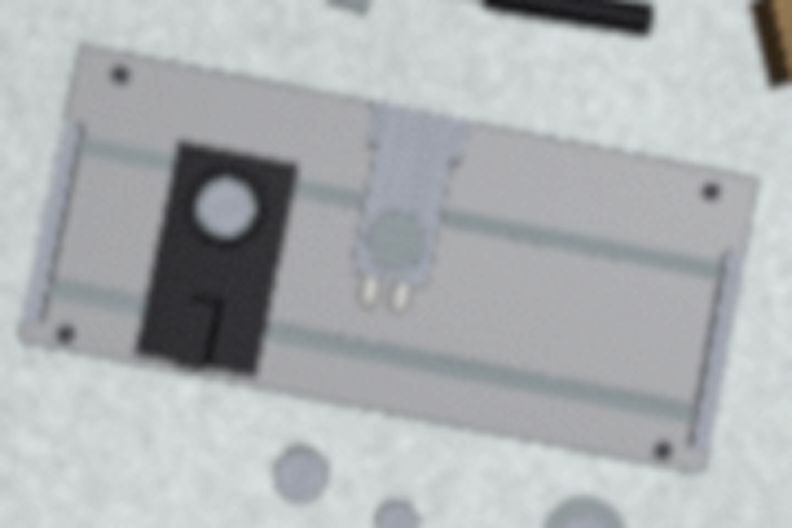

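The crop shows the silver cell in the sledge pocket at crop (225,208), the button at (397,238) and the tab near (205,330). Base corners are (83,45), (758,178), (705,470) and (20,343). Next: fit the tester frame.

```bash
python3 - <<'E'
from h import *
import pickle
c=pickle.load(open("top.pkl","rb"))
W=lambda p,z: world(c,220+(p[0]+.5)/4.4-.5,185+(p[1]+.5)/4.4-.5,z=z)
P=np.array([W(p,12) for p in[(83,45),(758,178),(705,470),(20,343)]])
print(P.round(1),[np.linalg.norm(P[i]-P[i-1]).round(1) for i in range(4)])
L=np.array([[65,150],[65,-150],[-65,-150],[-65,150]],float)
# rigid fit
Lc=L-L.mean(0);Pc=P[:,:2]-P[:,:2].mean(0)
th=np.arctan2((Lc[:,0]*Pc[:,1]-Lc[:,1]*Pc[:,0]).sum(),(Lc*Pc).sum()); o=P[:,:2].mean(0)
Rm=np.array([[np.cos(th),-np.sin(th)],[np.sin(th),np.cos(th)]])
print("o",o,"th",th)
loc=lambda w:(Rm.T@(w[:2]-o)).round(1)
for n,p,z in[("s",(178,142),25),("s",(299,165),25),("s",(257,376),25),("s",(136,352),25),("cell",(225,208),32.7),("button",(397,238),78)]: print(n,loc(W(p,z)))
d=c["depth"]
for u,v in[(271,232),(310,239),(268,258),(340,250)]:
    w=world(c,u,v,d=d[v,u]); print((u,v),w.round(1),loc(w))
E
```

```text
[[ 603.1  147.8   12. ]
 [ 550.7 -145.    12. ]
 [ 425.2 -122.7   12. ]
 [ 475.3  170.7   12. ]] [np.float64(129.8), np.float64(297.5), np.float64(127.4), np.float64(297.6)]
o [513.58883784  12.68902988] th -0.17369511115974984
s [31.3 99. ]
s [31.4 46.8]
s [-59.   46.9]
s [-58.6  98.7]
cell [ 7.6 73.4]
button [8.8 0.6]
(271, 232) [533.6  83.4  29.7] [ 7.5 73.1]
(310, 239) [521.9  11.4  78.2] [8.4 0.2]
(268, 258) [487.   85.3  63. ] [-38.7  66.9]
(340, 250) [501.9 -46.5  10.7] [ -1.3 -60.3]
```

Sizes and heights agree to about 2 mm, and the sledge is at y ≈ 73. Next: shut the fingers, go down on the tab's +y side, and feel for contact.

```bash
cat >> h.py <<'E'
o=np.array([513.6,12.7]); th=-0.1737
Rm=np.array([[np.cos(th),-np.sin(th)],[np.sin(th),np.cos(th)]])
def g(x,y,z): return [*(o+Rm@[x,y]),z]
def loc(): 
    s=bot.read_state(); p=s["ee_pos"]; return np.r_[Rm.T@(p[:2]-o),p[2]], np.r_[Rm.T@s["ft_force"][:2],s["ft_force"][2]], s["clock"]
def quat(sg): # tool x along sg*tester y, z down
    x=np.r_[Rm@[0,sg],0]; z=np.array([0,0,-1.]); q=R.from_matrix(np.c_[x,np.cross(z,x),z]).as_quat(); return [q[3],*q[:3]]
E
python3 - <<'E'
from h import *
bot.move_gripper(0,40)
js={s:bot.ik(g(-45,110,140),quat(s)) for s in(1,-1)}; print(js)
s=min((s for s in js if js[s] is not None),key=lambda s:abs(js[s][5])); print(s)
bot.move_to(g(-45,110,140),quat(s))
print(bot.servo_line(g(-45,110,59),speed=80,until_force=4),loc())
bot.dwell(.2); print(loc(), bot.read_state()["grip_width"])
print(bot.servo_line(g(-45,84,59),speed=12,until_force=1.0),loc())
c=bot.read_camera("scene"); cv2.imwrite("pics/s2.png",cv2.convertScaleAbs(cv2.resize(c["image"][120:260,200:400],None,fx=4,fy=4,interpolation=cv2.INTER_CUBIC),alpha=1.6))
E
```

```text
{1: array([ 1.85406756e-01,  3.24742631e-01,  1.76491461e+00, -4.44089210e-16,
        1.05193541e+00,  3.59106756e-01]), -1: None}
1
False (array([-44.74357601, 110.08598981,  59.46954797]), array([ 1.12017961,  0.11989907, -0.83350621]), 4.025)
(array([-44.85751201, 110.05476344,  59.3376986 ]), array([0.00449945, 0.23702628, 0.20712847]), 4.225) 0.2311017010509676
False (array([-45.0005162 ,  84.0122789 ,  58.99736908]), array([ 0.06034916, -0.55350275,  0.35278599]), 6.5417)
```

View pics/s2.png

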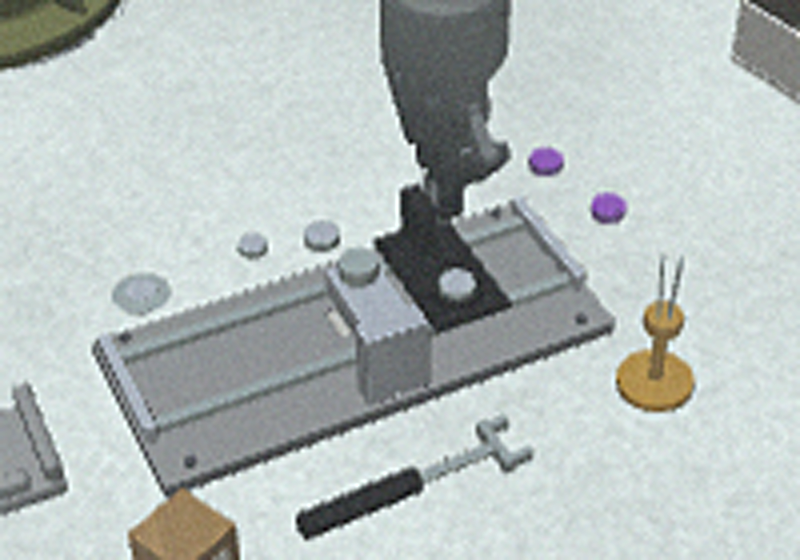

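The closed fingertips are at crop (450,210), just beside the tab at (412,215). The cell is in its pocket at (457,284). I'll compute the sledge's y from the cell pixel, then push slowly.

```bash
cat >> h.py <<'E'
def celly():
    c=bot.read_camera("scene"); return c
E
python3 - <<'E'
from h import *
import pickle
c0=pickle.load(open("scene.pkl","rb"))
# cell top centre in the scene: before/after comparison by template matching on the cell patch
def find(img):
    t=c0["image"]; f=200/np.tan(np.radians(c0["fovy"])/2)
    p=rot(c0["attitude"]).T@(np.array(g(8,73,32.7))-c0["eye"]); u,v=f*p[0]/p[2]+c0["cx"],f*p[1]/p[2]+c0["cy"]
    T=t[int(v)-8:int(v)+9,int(u)-9:int(u)+10]; m=cv2.matchTemplate(img,T,cv2.TM_CCOEFF_NORMED); _,s,_,q=cv2.minMaxLoc(m[150:230,270:360]) if 0 else cv2.minMaxLoc(m)
    return (u,v),s,(q[0]+9+u%1,q[1]+8+v%1)
r=find(bot.read_camera("scene")["image"]); print(r); 
for p in(r[0],r[2]): print((Rm.T@(world(c0,*p,z=32.7)[:2]-o)))
y=84
for y in(82,80,78,76,74,72,70):
    bot.servo_line(g(-45,y,59),speed=10); a=loc(); print(y,a[0].round(2),a[1].round(2),a[2])
r=find(bot.read_camera("scene")["image"]); print(r, Rm.T@(world(c0,*r[2],z=32.7)[:2]-o))
E
```

```text
((np.float64(316.31779781137413), np.float64(189.11840765673475)), 0.9694423079490662, (np.float64(314.31779781137413), np.float64(190.11840765673475)))
[ 8. 73.]
[ 8.96709265 66.83861949]
82 [-45.01  81.9   59.  ] [0.34 0.27 0.44] 6.9917
80 [-44.99  79.93  59.  ] [-0.23  0.38  0.64] 7.3417
78 [-45.01  77.93  59.  ] [ 0.45 -0.07  0.53] 7.6917
76 [-45.01  75.93  59.  ] [ 0.6   0.58 -0.41] 8.0417
74 [-44.99  73.92  59.01] [ 0.08 -0.27  0.21] 8.3917
72 [-44.97  71.93  59.02] [ 0.26  0.34 -0.16] 8.7417
70 [-44.99  69.9   59.  ] [-0.87  0.02  0.75] 9.0917
((np.float64(316.31779781137413), np.float64(189.11840765673475)), 0.7780660390853882, (np.float64(309.31779781137413), np.float64(191.11840765673475))) [ 6.55563949 54.04429469]
```

The sledge follows at tcp_y − 17, as expected. Run up to just before the hump, then creep over it while logging force and stop at the drop.

```bash
python3 - <<'E'
from h import *
bot.servo_line(g(-45,33,59),speed=20)
pk=0; y=33
def F():
    v=[]
    for _ in range(5): bot.dwell(.03); v.append(loc()[1][1])
    return np.mean(v)
log=[]
while y>19:
    y-=.7; bot.servo_line(g(-45,y,59),speed=8); f=F(); log.append((round(y,1),round(f,2)))
    pk=max(pk,f)
    if pk>4 and f<1.5: break
print(log,loc())
c=bot.read_camera("scene"); cv2.imwrite("pics/s3.png",cv2.convertScaleAbs(cv2.resize(c["image"][140:240,220:360],None,fx=5,fy=5,interpolation=cv2.INTER_CUBIC),alpha=1.6))
E
```

```text
[(32.3, np.float64(0.2)), (31.6, np.float64(0.16)), (30.9, np.float64(0.51)), (30.2, np.float64(0.07)), (29.5, np.float64(2.23)), (28.8, np.float64(5.68)), (28.1, np.float64(5.92)), (27.4, np.float64(4.91)), (26.7, np.float64(4.25)), (26.0, np.float64(1.92)), (25.3, np.float64(0.54))] (array([-44.99037073,  25.21956782,  58.96079453]), array([-0.51505643,  0.13095798,  0.3069478 ]), 15.725)
```

View pics/s3.png

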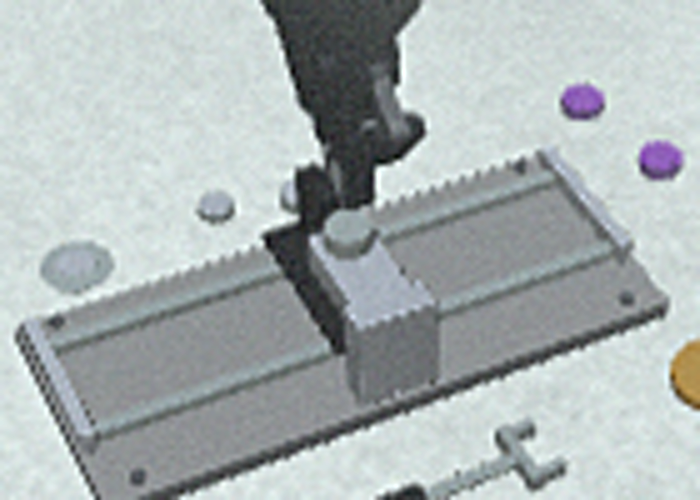

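The force rose to 5.9 N and fell to about 0.5 N. The picture shows the sledge's left front corner at crop (265,238). I'll turn that into a position to see whether it has snapped.

```bash
python3 - <<'E'
from h import *
c=bot.read_camera("scene")
print(Rm.T@(world(c,220+265.5/5-.5,140+238.5/5-.5,z=25)[:2]-o))
d=c["depth"]
f=200/np.tan(np.radians(c["fovy"])/2)
for y in(0,4,8):
  p=rot(c["attitude"]).T@(np.array(g(-60,y-26,25))-c["eye"]); print(y,((f*p[0]/p[2]+c["cx"]-220)*5,(f*p[1]/p[2]+c["cy"]-140)*5))
E
```

```text
[-55.5286091  -18.71797285]
0 (np.float64(246.25283586840197), np.float64(235.05297634977936))
4 (np.float64(253.52479665301132), np.float64(232.6317859165917))
8 (np.float64(260.77744470790293), np.float64(230.2170256331))
```

It has not snapped yet (y ≈ 7.5, right at the crest). Creep 4 mm further, back off, and measure.

```bash
python3 - <<'E'
from h import *
bot.servo_line(g(-45,21.2,59),speed=8); bot.dwell(.2); print(loc())
bot.servo_line(g(-45,42,59),speed=60)
bot.servo_line(g(-45,42,130),speed=120); print(loc())
c=bot.read_camera("scene"); cv2.imwrite("pics/s4.png",cv2.convertScaleAbs(cv2.resize(c["image"][140:240,220:360],None,fx=5,fy=5,interpolation=cv2.INTER_CUBIC),alpha=1.6))
E
```

```text
(array([-45.01183313,  21.21831842,  59.00290399]), array([ 0.87908354, -0.02187746, -0.37011189]), 16.6833)
(array([-45.3139676 ,  41.84798391, 129.40440961]), array([0.23922295, 0.54695158, 0.02371449]), 17.925)
```

View pics/s4.png

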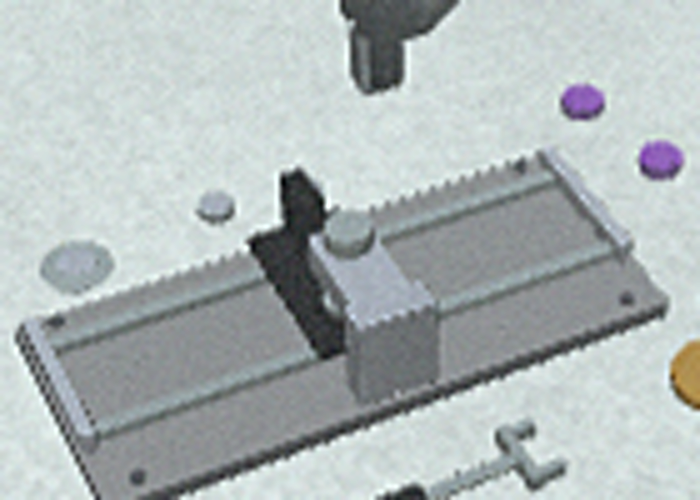

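The sledge corner moved on to crop (248,240), which puts y ≈ 0, so it snapped in and is resting by itself. The cell edge is visible under the head at (325,298). Now press the button.

```bash
python3 - <<'E'
from h import *
q=quat(1)
bot.servo_line(g(8,0,130),speed=80)
bot.servo_line(g(8,0,104),speed=60); bot.dwell(.3)
def F():
    v=[]
    for _ in range(4): bot.dwell(.03); v.append(loc()[1][2])
    return np.mean(v)
f0=F(); log=[]; z=100
while z>82:
    bot.servo_line(g(8,0,z),speed=15); f=F()-f0; log.append((z,round(loc()[0][2],2),round(f,2)))
    if f>14: break
    z-=1 if f<7 else .5
print(f0,log,loc())
c=bot.read_camera("scene"); cv2.imwrite("pics/s5.png",cv2.convertScaleAbs(cv2.resize(c["image"][130:240,220:360],None,fx=5,fy=5,interpolation=cv2.INTER_CUBIC),alpha=1.6))
E
```

```text
0.24562915284577555 [(100, np.float64(100.04), np.float64(-0.01)), (99, np.float64(99.04), np.float64(-0.51)), (98, np.float64(98.02), np.float64(-0.31)), (97, np.float64(97.09), np.float64(0.85)), (96, np.float64(96.04), np.float64(0.97)), (95, np.float64(95.06), np.float64(1.3)), (94, np.float64(94.05), np.float64(2.51)), (93, np.float64(93.05), np.float64(3.08)), (92, np.float64(92.09), np.float64(4.57)), (91, np.float64(91.15), np.float64(5.38)), (90, np.float64(90.18), np.float64(6.42)), (89, np.float64(89.28), np.float64(7.34)), (88.5, np.float64(88.98), np.float64(10.32)), (88.0, np.float64(88.9), np.float64(15.51))] (array([8.21062708e+00, 4.02086728e-02, 8.89001299e+01]), array([-3.6229554, -0.7798109, 14.585653 ]), 25.5167)
```

View pics/s5.png

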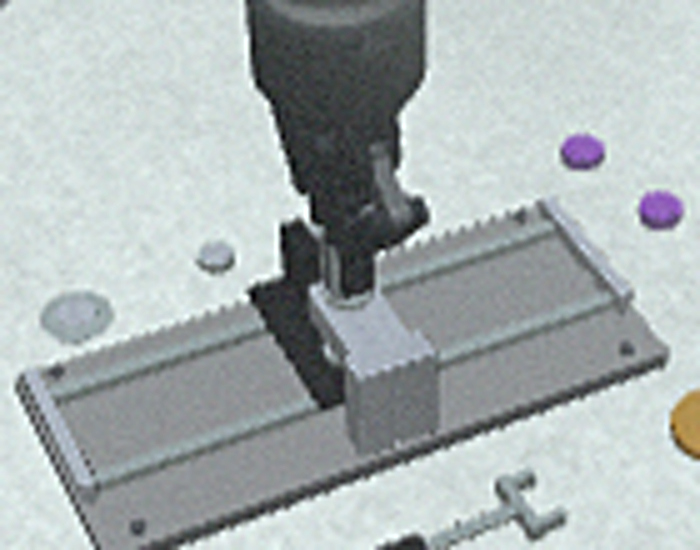

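The button is against its stop: z went from 97 to 88.9 (8 mm), with force at 15 N. The picture shows the fingers on it at crop (350,290), the sledge still at (250,290) in the detent, and the cell in place. Handing in.

```bash
python3 -c "
from h import *
print(loc()); print(bot.finish_job())"
```

```text
(array([8.21706536e+00, 2.66551985e-02, 8.88890172e+01]), array([-4.81289435, -0.61209676, 15.16067558]), 25.5667)
the job is handed in; nothing more can be done
None
```

I pushed the sledge into the detent, where it rests by itself with the cell in its pocket, and handed the job in at 25.6 s with the button held fully down (8 mm travel, about 15 N); no verdict was shown.

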